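# Pin the fanned sample boards into line in the binding jig

## Robot

A 6-joint arm with a two-finger parallel gripper is mounted at the origin on the work surface. World frame = base frame: x ahead of the robot, y to its left, z up, the work surface at z = 0. Lengths are in mm, angles in rad, forces in N, time in s.
With the tool pointing down it reaches from about 200 to 875 mm from the base axis. Payload 3.4 kg.
Tool frame: the origin (TCP) lies midway between the tips of the shut fingers; the grasp point (between the pads) lies 19 mm behind it; x points along the fingers, y is the direction in which the jaws open and shut, and the axes are right-handed (so a half turn about x gives the same grasp; the last joint's range is limited). The gripper opens to 94 mm and grips with 3 to 60 N. Pads are 16 mm wide; open, the fingers measure 119 mm over their backs; the gripper's body (75 mm by 177 mm) begins 78 mm behind the grasp point.
Start: joints at [1.188, 0.276, 1.505, -0, 1.361, -0.121], TCP at [148.838, 555.439, 205.493] pointing down, gripper open.
Joint ranges: [-2.89, 2.89], [-0.75, 2.08], [0.22, 2.7], [-1.18, 4.32], [0.11, 2.71], [-2.7, 2.7]. Speed limits (rad/s): [2.57, 2.57, 3.14, 3.14, 3.14, 3.14].

## Interface

Orientations are given as a unit quaternion [w, x, y, z].
In Python, from workcell import manip gives the robot as it stands.
- The arm moves only by the tool servo_tool, never from a script. Its argument "deltas" is a list that holds one entry, the list of rows, each a list of 7 numbers: the finger opening in mm, from 0 to 94, then the shift along the tool's x, y, z in mm, then the turn, a rotation vector about the tool's x, y, z in rad. In form: [[[fingers, dx, dy, dz, ax, ay, az], ...]]. A call has 1 to 20 rows; each row shifts and turns the pose as measured when the row begins, along the tool's axes as they then stand; what a row does not reach is not made up. A row lasts 1/12 s, in which the tool goes at most 41.7 mm and 7.16 degrees, less where a joint would pass 70% of its speed; a pose out of reach is approached as far as the arm can. A call with a gripper value outside its range is refused whole. The fingers move at their own pace and stop on an object; the grip force is fixed at half the most. Time passes only in rows, so rows that do not move let the fingers close. It gives the time, the measured TCP pose, the force and the opening at its end, in the units of the state.
- manip.state(): the state, without advancing time (a new reading comes with each control period).
- manip.snapshot(name): name is "scene" or "top"; returns (picture, depth): 480x640x3 uint8, red, green, blue; 480x640 float32, mm along the optical axis (not along the pixel's ray), 0 where there is no reading.
- manip.calibration(name): a dict with "intrinsics" (3x3 intrinsics, pixels), "extrinsics" (4x4, takes a point from camera to world coordinates). Camera axes: x right, y up, looking along -z (the intrinsics and any distortion apply to the point x, -y, -z); pixel columns grow to the right and rows downward; lengths in mm; the calibration is good to about 2 mm. A picture is of the moment at which its call begins. calibration takes no time and is no camera call.
- manip.close_job(): hands the job in, once; it reports no verdict.
The state is a dict: "clock": time; "joint_pos": joint angles; "qvel": joint speeds; "effort": joint torques, N m; "ee_pos": TCP position; "orientation": TCP orientation; "ft_force": force on the tool from outside, world axes, zero at the start; "torque": the same for the moment, N m; "grip_width": opening from 0.0 (shut) to 1.0 (fully open).
Only numpy, scipy, OpenCV 4.12 (cv2) and the standard library are available. Lean on these libraries where they do the work, as an engineer would, in place of code of your own. Each camera call takes 0.05 s, during which the arm holds its last target. There are 200 camera calls.

## Task

Take the tapered aligning pin out of its stand and drive it, point down, through the open holes at the free end of the boards in the binding jig, so that it pulls the holes into line; push it fully home, until its collar sits flat on the top board, then let go and leave it standing there. The boards crack under hard pushing, down or sideways, so feel your way to the hole of the clamped bottom board and move the boards with the pin only, not with the gripper. Leave the mug, the flask and the stapler where they are.

Things in the scene. Friction and masses are not known exactly. Their poses are not given: they have to be found in the camera images.
- pin: Round aligning pin, 112 mm long, 0.12 kg, upright in the stand. Origin at the centre of its point, z up towards the handle. Steel: cone from a rounded 5.6 mm point (z = 2 mm) to 25 mm wide at z = 34; 25 mm shank to z = 56; 38 mm collar from z = 56 to 60; red round handle, 24 mm in diameter, from z = 60 to 112. In the stand the collar rests on the stand's top.
- stand: Fixed black block 80 x 80 x 66 mm with a vertical hole of 27.5 mm in the middle, in which the pin stands loosely. Origin at the centre of its underside.
- jig: Fixed grey jig, bed 150 (x) x 250 (y) x 50 mm; origin at the centre of its underside, z up. On it a stack of three rigid boards, about 104 x 175 mm each: white bottom one at z = 50 to 58, orange middle one 58 to 64, green top one 64 to 70. Under their open holes the bed has a well, 57 x 47 mm, down to the desk. With the pin home its point is 14 mm above the desk.
- rivet (a point): Rivet at x = 0, y = +70 mm of the jig; top of its head. The boards turn on it, and slide along y by slots under its head. Each has one open hole, 26.5 mm in diameter, about 140 mm from the rivet. The bottom board is clamped fast; the other two move stiffly any way (about 2 N each). The boards crack if the pin's contact forces on them, added up, pass 30 N; keep the wrist force under 15 N.
- hole_mark (a point): Fixed point at x = 0, y = -70, z = 70 mm of the jig (top board's top face). Hole centres seen from it along the jig's axes: top one +4 to +8 mm in x, middle one -4 to -8 mm in x, both within 2 mm in y; clamped bottom one anywhere within 8 mm in x and 5 mm in y (the last two not measured). The point passes all three here; then the pin must shift in x and y to the bottom hole.
- top_hole (a point): Centre of the top board's hole, on its top face. Moves with the top board.
- mug: White mug, 76 mm wide and 90 mm high. Origin at the centre of its underside. To be left alone.
- flask: Black flask with a wooden cap, 68 mm wide and 200 mm high. Origin at the centre of its underside. To be left alone.
- stapler: Blue and black stapler, 145 x 36 x 54 mm, long along its x. Origin at the centre of its underside. To be left alone.
Mind the look-alikes: they are no part of the job. What is shaped like the stand but orange is not meant. Of the things shaped like the pin, the bare steel one is meant.

How it is judged:
By the outcome, as a careful person would: the job done as asked, in the order asked, and still so for the second after the job is handed in, with the robot touching nothing.
It also fails if it takes over 64 s, if anything falls off the work surface, if the arm or the gripper's body presses on something with over 40 N, if the wrist force passes 120 N, or if a joint passes its speed limit or range.

## Working session

There is one attempt and no reset: what is moved stays moved. The work goes in short steps, Python scripts to look and compute and a tool call to move; the robot and the scene stay as the last step left them, time stands still between calls to the robot, and variables do not carry over. Pictures are saved under pics/ and viewed, about 8 in all and at most 12, crops included, and the job is handed in when it is done.

Besides the shell and the picture viewer there is one more tool, called after ">>>" by a JSON object that holds its "method" and its "body", one argument or row to a line. servo_tool: Moves the arm, as the interface text tells. Its arguments: {"type":"object","properties":{"deltas":{"type":"array"}},"required":["deltas"]}

```bash
mkdir -p pics; cat > h.py <<'E'
import numpy as np, cv2
from workcell import manip
def snap(n):
    p,d=manip.snapshot(n); return p,d
def save(p,f): cv2.imwrite('pics/'+f,cv2.cvtColor(p,cv2.COLOR_RGB2BGR))
def ray(n,u,v):
    c=manip.calibration(n);K=np.array(c['intrinsics']);E=np.array(c['extrinsics'])
    d=np.linalg.inv(K)@[u,v,1]; d=np.array([d[0],-d[1],-d[2]])
    return E[:3,3],E[:3,:3]@d
def onz(n,u,v,z):
    o,d=ray(n,u,v); return o+d*(z-o[2])/d[2]
def cloud(n,dep):
    c=manip.calibration(n);K=np.array(c['intrinsics']);E=np.array(c['extrinsics'])
    v,u=np.mgrid[:480,:640]; q=np.stack([u,v,np.ones_like(u)],-1)@np.linalg.inv(K).T
    q=q*[1,-1,-1]*dep[...,None]; return q@E[:3,:3].T+E[:3,3]
E
python3 - <<'E'
from h import *
s=manip.state()
for k in s: print(k,np.round(s[k],3))
for n in('scene','top'):
    p,d=snap(n); save(p,n+'0.png'); np.savez('/tmp/'+n+'0.npz',p=p,d=d)
    c=manip.calibration(n); print(c)
E
```

```text
clock 0.0
joint_pos [ 1.188  0.277  1.506 -0.     1.361 -0.121]
qvel [-0.001  0.002  0.002 -0.     0.     0.001]
effort [-0.0000e+00 -4.0458e+01 -2.3723e+01  7.0000e-02  3.5000e-02 -0.0000e+00]
ee_pos [148.589 554.887 204.629]
orientation [ 0.701  0.092  0.701 -0.093]
ft_force [ 0.206 -0.387  0.512]
torque [0.    0.014 0.046]
grip_width 1.002
{'intrinsics': array([[450.37858694,   0.        , 317.20679312],
       [  0.        , 450.37858694, 241.66683544],
       [  0.        ,   0.        ,   1.        ]]), 'extrinsics': array([[ 6.33041912e-01, -5.76553174e-01,  5.16569817e-01,
         1.01818461e+03],
       [ 7.74056630e-01,  4.79814315e-01, -4.13055149e-01,
        -3.26940967e+02],
       [-9.70933645e-03,  6.61335513e-01,  7.50027378e-01,
         7.33752162e+02],
       [ 0.00000000e+00,  0.00000000e+00,  0.00000000e+00,
         1.00000000e+00]])}
{'intrinsics': array([[531.09865002,   0.        , 320.60709901],
       [  0.        , 531.09865002, 254.17363341],
       [  0.        ,   0.        ,   1.        ]]), 'extrinsics': array([[ 9.00899031e-03,  9.95594393e-01, -9.33308192e-02,
         4.84968592e+02],
       [-9.99932894e-01,  8.28961820e-03, -8.09259309e-03,
         1.28495152e+01],
       [-7.28326345e-03,  9.33974622e-02,  9.95602264e-01,
         1.11405944e+03],
       [ 0.00000000e+00,  0.00000000e+00,  0.00000000e+00,
         1.00000000e+00]])}
```

View pics/scene0.png

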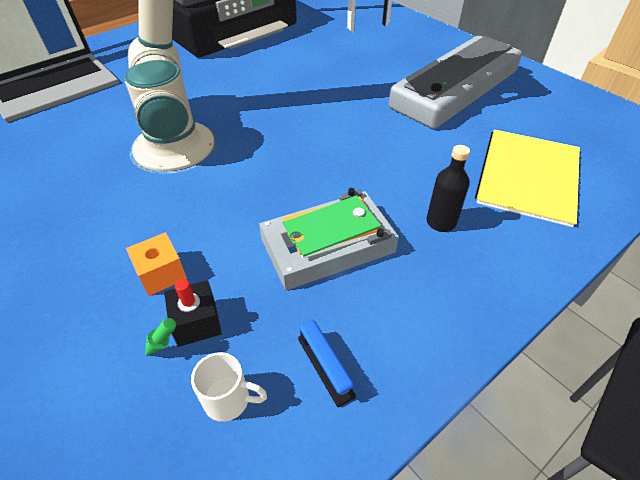

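View pics/top0.png

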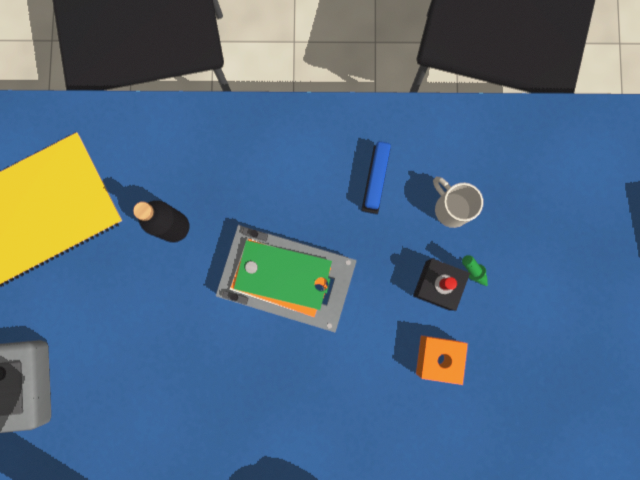

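```bash
cat > m.py <<'E'
from h import *
Z={n:np.load('/tmp/'+n+'0.npz') for n in('scene','top')}
def comp(mask):
    k,l,s,c=cv2.connectedComponentsWithStats(mask.astype(np.uint8)); return l,s,c
for n in Z:
    p,d=Z[n]['p'],Z[n]['d']; P=cloud(n,d); h=cv2.cvtColor(p,cv2.COLOR_RGB2HSV)
    print(n,'depth valid',(d>0).mean())
    S={'red':((h[...,0]<6)|(h[...,0]>174))&(h[...,1]>150)&(h[...,2]>90),
       'green':(abs(h[...,0].astype(int)-65)<15)&(h[...,1]>120)&(h[...,2]>60),
       'orange':(abs(h[...,0].astype(int)-13)<6)&(h[...,1]>180)&(h[...,2]>100)}
    for k,m in S.items():
        l,s,c=comp(m)
        for i in range(1,len(s)):
            if s[i,4]>30:
                q=P[l==i]; print(k,s[i],np.round(c[i],1),'med',np.round(np.median(q,0)),'zmax',q[:,2].max().round(1))
    # jig bed
    m=(P[...,2]>42)&(P[...,2]<80)&(d>0)&(P[...,0]>300)&(P[...,0]<800)&(abs(P[...,1])<300)
    l,s,c=comp(m)
    for i in range(1,len(s)):
        if s[i,4]>800:
            q=P[l==i]; print('box',s[i],np.round(c[i]),cv2.minAreaRect(q[:,:2].astype(np.float32)))
p=Z['top']['p'];a=cv2.resize(p[210:345,205:365],None,fx=5,fy=5,interpolation=cv2.INTER_CUBIC)
save(a[:600],'c1.png')
a=cv2.resize(Z['scene']['p'][220:370,120:320],None,fx=4,fy=4,interpolation=cv2.INTER_CUBIC); save(a,'c2.png')
E
python3 m.py
```

```text
scene depth valid 0.9959147135416667
red [175 279  20  27 366] [184.5 292.1] med [ 533. -227.  109.] zmax 124.8
green [ 283  195   98   62 3004] [330.5 225.1] med [544.  87.  70.] zmax 733.8
green [145 318  31  37 628] [159.7 335.9] med [ 555. -296.   65.] zmax 733.8
orange [352 229  25  10  42] [366.5 233.4] med [602. 136.  62.] zmax 66.7
orange [144 248  16  11 137] [151.7 253. ] med [ 363. -223.   56.] zmax 733.8
orange [139 258  48  37 938] [162.4 276.4] med [ 415. -231.   37.] zmax 733.8
box [ 259  188  140   91 6692] [328. 232.] ((535.5888061523438, 87.74150848388672), (251.53585815429688, 154.01007080078125), 73.62952423095703)
box [ 127  232   55   52 1663] [154. 257.] ((376.49981689453125, -223.81707763671875), (79.92338562011719, 84.4448013305664), 82.10991668701172)
box [ 152  280   66   68 1915] [189. 310.] ((528.4539184570312, -241.6755828857422), (110.61910247802734, 100.4730453491211), 70.20057678222656)
box [ 300  320   50   67 1216] [324. 352.] ((740.8023681640625, -95.20088195800781), (31.324113845825195, 124.40961456298828), 78.85851287841797)
top depth valid 0.996
[... 350 characters left out ...]
] [293.5 306.2] med [479.  69.  63.] zmax 1114.1
orange [ 417  337   50   47 1817] [441.5 359.5] med [ 379. -216.   65.] zmax 1114.1
box [365 150  25  60 876] [377. 179.] ((740.8935546875, -91.49728393554688), (30.112836837768555, 124.65309143066406), 79.2149658203125)
box [ 216  225  140  108 9099] [285. 278.] ((536.2247924804688, 91.2236099243164), (250.6073455810547, 150.34959411621094), 73.76701354980469)
box [ 416  255   66   56 1812] [446. 283.] ((534.9417724609375, -239.90383911132812), (109.0926284790039, 110.9510498046875), 68.921142578125)
box [ 419  337   49   48 1717] [443. 361.] ((377.04632568359375, -220.60415649414062), (81.58445739746094, 80.3116683959961), 81.98352813720703)
```

View pics/c1.png

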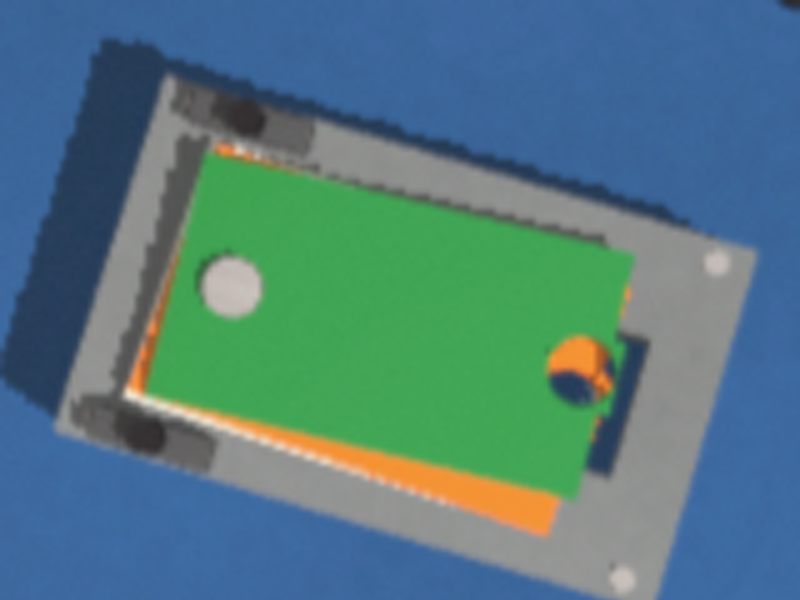

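View pics/c2.png

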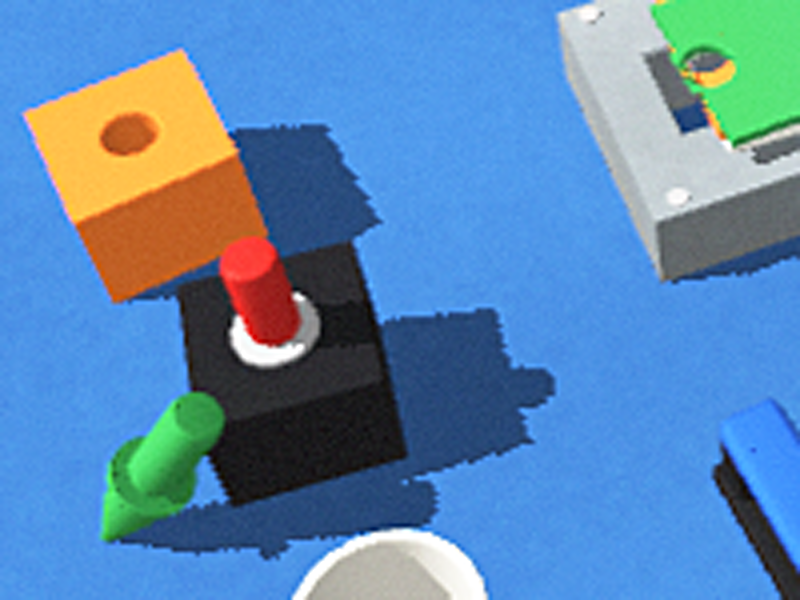

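```bash
cat >> h.py <<'E'
from scipy.spatial.transform import Rotation as R
def rot(s=None):
    q=(s or manip.state())['orientation']; return R.from_quat([q[1],q[2],q[3],q[0]])
def st():
    s=manip.state(); r=rot(s).as_matrix()
    print('t',round(s['clock'],2),'ee',np.round(s['ee_pos'],1),'X',np.round(r[:,0],3),'Y',np.round(r[:,1],3),'F',np.round(s['ft_force'],2),'T',np.round(s['torque'],3),'g',round(s['grip_width']*94,1)); return s
def plan(tgt,yaxis,s=None):
    s=s or manip.state(); r=rot(s); x=np.array([0,0,-1.]); y=np.array([yaxis[0],yaxis[1],0]);y/=np.linalg.norm(y)
    best=min((R.from_matrix(np.c_[x,sg*y,np.cross(x,sg*y)]) for sg in(1,-1)),key=lambda g:(r.inv()*g).magnitude())
    rv=(r.inv()*best).as_rotvec(); d=r.inv().apply(np.array(tgt)-s['ee_pos'])
    print('tool delta',np.round(d,1),'rotvec',np.round(rv,4),'|',np.round(best.inv().apply(np.array(tgt)-s['ee_pos']),1),'(after turn)')
E
python3 - <<'E'
from h import *
s=st()
Z={n:np.load('/tmp/'+n+'0.npz') for n in('scene','top')}
for n in Z:
    p,d=Z[n]['p'],Z[n]['d']; P=cloud(n,d); h=cv2.cvtColor(p,cv2.COLOR_RGB2HSV)
    near=(abs(P[...,0]-530)<40)&(abs(P[...,1]+225)<40)
    m=near&(P[...,2]>116)&(P[...,2]<128); q=P[m]; v,u=np.nonzero(m)
    print(n,'handle top',m.sum(),np.round(np.median(q,0),1),np.round((q.max(0)+q.min(0))/2,1),'px',u.mean().round(1),v.mean().round(1),'onz',onz(n,u.mean(),v.mean(),122).round(1))
    c=near&(h[...,1]<60)&(h[...,2]>130); v,u=np.nonzero(c); (cx,cy),r=cv2.minEnclosingCircle(np.c_[u,v].astype(np.float32))
    q=P[c]; print(' collar',c.sum(),'bbox mid',np.round((q.max(0)+q.min(0))/2,1),'size',np.ptp(q,axis=0).round(1))
    # rivet, top hole
    rm=(h[...,1]<60)&(h[...,2]>120)&(P[...,2]>69)&(P[...,2]<80)&(abs(P[...,0]-556)<25)&(abs(P[...,1]-158)<25); v,u=np.nonzero(rm)
    print(' rivet',rm.sum(),P[rm].mean(0).round(1))
    g=((abs(h[...,0].astype(int)-65)<15)&(h[...,1]>120)&(h[...,2]>60)&(abs(P[...,2]-70)<4)&(P[...,1]>-50)).astype(np.uint8)
    cs,hi=cv2.findContours(g,cv2.RETR_CCOMP,cv2.CHAIN_APPROX_NONE)
    for i,cc in enumerate(cs):
        if cv2.contourArea(cc)>40:
            w=np.array([onz(n,*x[0],70)[:2] for x in cc],np.float32)
            if hi[0][i][3]>=0: print(' hole',cv2.fitEllipse(w),cv2.minEnclosingCircle(w))
            else: print(' board',cv2.minAreaRect(w))
    for k,(c0,L) in {'jig':((536,90),1)}.items():
        ang=np.radians(73.7); ey=np.array([np.cos(ang),np.sin(ang)]); ex=np.array([ey[1],-ey[0]])
        b=(abs(P[...,2]-50)<2.5)&(np.hypot(P[...,0]-536,P[...,1]-90)<150); q=P[b][:,:2]-c0
        for e in (ex,ey):
            t=q@e; print(' bed extents',np.percentile(t,[0.5,99.5]).round(1))
        print(' rect50',cv2.minAreaRect(P[b][:,:2].astype(np.float32)))
    gm=(abs(h[...,0].astype(int)-65)<15)&(h[...,1]>120)&(P[...,1]<-200)&(d>0); print(' greenpin zrange',np.percentile(P[gm],[2,98],axis=0).round(0).tolist())
E
```

```text
t 0.1 ee [148.6 555.  204.7] X [-0.001 -0.001 -1.   ] Y [ 0.259  0.966 -0.002] F [ 0.24 -0.6  -0.15] T [0.011 0.012 0.005] g 94.2
scene handle top 148 [ 527.5 -225.2  121.9] [ 525.6 -224.9  120.6] px 182.2 285.2 onz [ 527.4 -225.4  122. ]
 collar 153 bbox mid [ 525.1 -225.8   76.9] size [37.1 36.4 24.8]
 rivet 90 [555.5 152.9  75.3]
 board ((541.364013671875, 90.13733673095703), (178.6978302001953, 103.53851318359375), 77.1460952758789)
 hole ((551.3262939453125, 157.0463104248047), (28.63175392150879, 32.66712188720703), 42.4193115234375) ((551.0567016601562, 156.95762634277344), 17.156414031982422)
 bed extents [-75.5  75.8]
 bed extents [-127.4  122.3]
 rect50 ((535.5888061523438, 87.74150848388672), (251.53585815429688, 154.01007080078125), 73.62952423095703)
 greenpin zrange [[530.0, -323.0, 20.0], [569.0, -268.0, 97.0]]
top handle top 126 [ 526.  -220.5  120.9] [ 526.1 -221.1  121.4] px 450.0 283.3 onz [ 525.5 -220.6  122. ]
 collar 81 bbox mid [ 526.2 -221.4   74.2] size [35.6 33.1 21.4]
 rivet 121 [556.2 158.   75.1]
 board ((541.8277587890625, 93.36888122558594), (178.742919921875, 97.47834777832031), 76.98870086669922)
 hole ((556.6581420898438, 158.57626342773438), (28.313884735107422, 29.34749984741211), 147.3361358642578) ((556.7210083007812, 158.64935302734375), 15.521257400512695)
 bed extents [-74.9  74.5]
 bed extents [-123.6  125.4]
 rect50 ((536.0887451171875, 91.03243255615234), (250.1642303466797, 150.0271453857422), 73.76701354980469)
 greenpin zrange [[530.0, -317.0, 20.0], [579.0, -258.0, 88.0]]
```

>>> {"method": "servo_tool", "body": {
  "deltas": [
    [[60, 0, -31, 27, 0, 0, 0], [60, 0, -31, 27, 0, 0, 0], [60, 0, -31, 27, 0, 0, 0], [60, 0, -31, 27, 0, 0, 0], [60, 0, -31, 27, 0, 0, 0], [60, 0, -31, 27, 0, 0, 0], [60, 0, -31, 27, 0, 0, 0], [60, 0, -31, 27, 0, 0, 0], [60, 0, -31, 27, 0, 0, 0], [60, 0, -31, 27, 0, 0, 0], [60, 0, -31, 27, 0, 0, 0], [60, 0, -31, 27, 0, 0, 0], [60, 0, -31, 27, 0, 0, 0], [60, 0, -31, 27, 0, 0, 0], [60, 0, -31, 27, 0, 0, 0], [60, 0, -31, 27, 0, 0, 0], [60, 0, -31, 27, 0, 0, 0], [60, 0, -31, 27, 0, 0, 0], [60, 0, -31, 27, 0, 0, 0], [60, 0, -31, 27, 0, 0, 0]]
  ]
}}

```text
clock: 1.77
ee_pos: [510.2, -190.9, 197.6]
orientation: [0.7, 0.088, 0.703, -0.088]
ft_force: [0.6, 1.1, 0.2]
grip_width: 0.64
```

```bash
python3 -c "
from h import *
s=st(); plan([526.5,-223,200],[.96,-.28])"
```

```text
t 1.77 ee [ 510.2 -190.9  197.6] X [-0.005  0.001 -1.   ] Y [ 0.247  0.969 -0.   ] F [0.56 1.05 0.25] T [ 0.008 -0.039  0.074] g 60.2
tool delta [ -2.5 -27.1  23.8] rotvec [-1.537  -0.0041 -0.0036] | [ -2.4 -24.7 -26.3] (after turn)
```

>>> {"method": "servo_tool", "body": {
  "deltas": [
    [[60, 0, -27, 24, 0, 0, 0], [60, 0, 0, 0, 0.12, 0, 0], [60, 0, 0, 0, 0.12, 0, 0], [60, 0, 0, 0, 0.12, 0, 0], [60, 0, 0, 0, 0.12, 0, 0], [60, 0, 0, 0, 0.12, 0, 0], [60, 0, 0, 0, 0.12, 0, 0], [60, 0, 0, 0, 0.12, 0, 0], [60, 0, 0, 0, 0.12, 0, 0], [60, 0, 0, 0, 0.12, 0, 0], [60, 0, 0, 0, 0.12, 0, 0], [60, 0, 0, 0, 0.12, 0, 0], [60, 0, 0, 0, 0.12, 0, 0], [60, 0, 0, 0, 0.12, 0, 0], [60, 0, 0, 0, 0.04, 0, 0], [60, 0, 0, 0, 0, 0, 0]]
  ]
}}

```text
clock: 3.1
ee_pos: [526.6, -235.1, 185.6]
orientation: [-0.399, -0.575, -0.411, 0.584]
ft_force: [-0.9, 0.5, -0.3]
grip_width: 0.641
```

```bash
python3 -c "
from h import *
s=st(); plan([526.5,-223,130],[.96,-.28])"
```

```text
t 3.1 ee [ 526.6 -235.1  185.6] X [-0.02   0.007 -1.   ] Y [ 0.938 -0.345 -0.021] F [-0.87  0.47 -0.33] T [-0.047  0.07   0.014] g 60.2
tool delta [ 55.7  -3.1 -11.4] rotvec [-0.0683 -0.0002  0.0209] | [ 55.6  -3.5 -11.6] (after turn)
```

>>> {"method": "servo_tool", "body": {
  "deltas": [
    [[60, 0, -3, -11, -0.068, 0, 0.02], [60, 0, 0, 0, 0, 0, 0], [60, 30, 0, 0, 0, 0, 0], [60, 22, 0, 0, 0, 0, 0], [60, 0, 0, 0, 0, 0, 0], [60, 0, 0, 0, 0, 0, 0]]
  ]
}}

```text
clock: 3.6
ee_pos: [528.2, -225.1, 132.5]
orientation: [-0.426, -0.565, -0.425, 0.565]
ft_force: [-0.7, -0.5, -0.1]
grip_width: 0.634
```

```bash
python3 -c "
from h import *
s=st(); plan([526.5,-223,80],[.96,-.28])
p,d=snap('scene'); a=cv2.resize(p[190:370,70:310],None,fx=3.3,fy=3.3,interpolation=cv2.INTER_CUBIC); save(a,'c3.png')"
```

```text
t 3.6 ee [ 528.2 -225.1  132.5] X [ 0.    -0.002 -1.   ] Y [ 0.961 -0.277  0.001] F [-0.68 -0.47 -0.11] T [-0.098  0.068  0.014] g 59.6
tool delta [52.5 -2.3 -1.6] rotvec [ 0.0034  0.0016 -0.0006] | [52.5 -2.2 -1.6] (after turn)
```

View pics/c3.png

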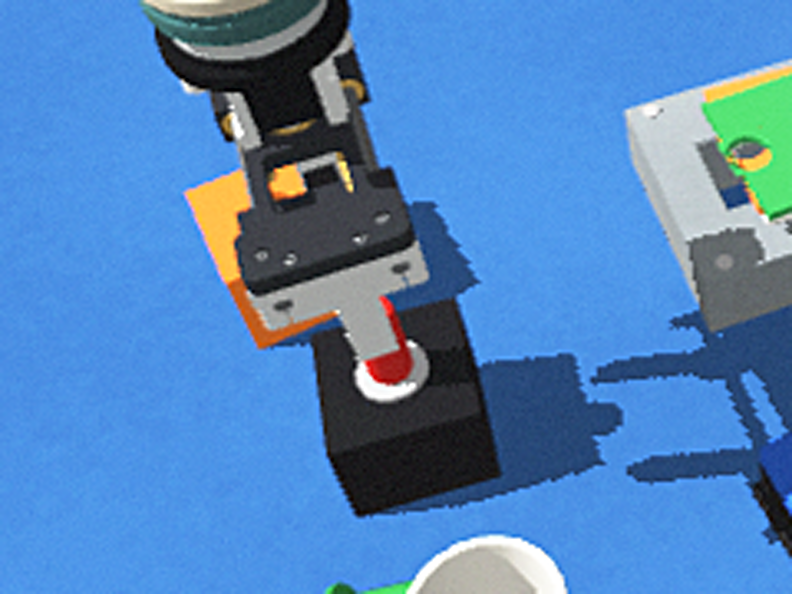

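>>> {"method": "servo_tool", "body": {
  "deltas": [
    [[60, 26, -2, -1, 0, 0, 0], [60, 20, 0, 0, 0, 0, 0], [60, 5, 0, 0, 0, 0, 0], [60, 0, 0, 0, 0, 0, 0], [10, 0, 0, 0, 0, 0, 0], [10, 0, 0, 0, 0, 0, 0], [10, 0, 0, 0, 0, 0, 0], [10, 0, 0, 0, 0, 0, 0], [10, 0, 0, 0, 0, 0, 0], [10, 0, 0, 0, 0, 0, 0]]
  ]
}}

```text
clock: 4.48
ee_pos: [528.6, -227.0, 91.4]
orientation: [-0.428, -0.565, -0.422, 0.565]
ft_force: [-4.7, 0.3, -2.2]
grip_width: 0.26
```

```bash
python3 -c "
from h import *
s=st()"
```

```text
t 4.48 ee [ 528.6 -227.    91.4] X [ 0.005 -0.008 -1.   ] Y [ 0.961 -0.277  0.007] F [-4.74  0.32 -2.18] T [0.146 0.865 0.029] g 24.4
```

>>> {"method": "servo_tool", "body": {
  "deltas": [
    [[60, 0, 0, 0, 0, 0, 0], [60, 0, 0, 0, 0, 0, 0], [60, 0, 0, 0, 0, 0, 0], [60, 6, -2, -3, 0, 0, 0], [60, 6, 0, 0, 0, 0, 0], [60, 3, 0, 0, 0, 0, 0], [60, 0, 0, 0, 0, 0, 0]]
  ]
}}

```text
clock: 5.07
ee_pos: [530.2, -224.3, 76.7]
orientation: [0.43, 0.566, 0.42, -0.564]
ft_force: [0.3, -0.9, 0.6]
grip_width: 0.634
```

```bash
python3 -c "
from h import *
s=st(); plan([526.5,-223.5,80],[.96,-.28])"
```

```text
t 5.07 ee [ 530.2 -224.3   76.7] X [ 0.012 -0.011 -1.   ] Y [ 0.961 -0.277  0.014] F [ 0.26 -0.87  0.59] T [-0.105  0.131  0.021] g 59.6
tool delta [-3.3 -3.7  0.2] rotvec [ 0.0028  0.0069 -0.014 ] | [-3.3 -3.7  0.2] (after turn)
```

>>> {"method": "servo_tool", "body": {
  "deltas": [
    [[60, -3, -4, 0, 0.003, 0.007, -0.014], [60, 0, 0, 0, 0, 0, 0], [60, 0, 0, 0, 0, 0, 0]]
  ]
}}

```text
clock: 5.32
ee_pos: [525.8, -222.8, 79.0]
orientation: [-0.423, -0.565, -0.425, 0.566]
ft_force: [0.0, 0.2, -1.4]
grip_width: 0.637
```

```bash
python3 -c "
from h import *
s=st(); plan([526.5,-223.5,80],[.96,-.28])"
```

```text
t 5.32 ee [ 525.8 -222.8   79. ] X [-0.002  0.002 -1.   ] Y [ 0.96  -0.28  -0.003] F [ 0.04  0.23 -1.42] T [-0.041  0.081 -0.039] g 59.9
tool delta [-1.   0.9  0.5] rotvec [-0.0002 -0.0011  0.0028] | [-1.   0.9  0.5] (after turn)
```

Good; close.

>>> {"method": "servo_tool", "body": {
  "deltas": [
    [[10, 0, 0, 0, 0, 0, 0], [10, 0, 0, 0, 0, 0, 0], [10, 0, 0, 0, 0, 0, 0], [10, 0, 0, 0, 0, 0, 0], [10, 0, 0, 0, 0, 0, 0], [10, 0, 0, 0, 0, 0, 0], [10, 0, 0, 0, 0, 0, 0]]
  ]
}}

```text
clock: 5.9
ee_pos: [526.5, -223.5, 79.8]
orientation: [0.424, 0.566, 0.424, -0.566]
ft_force: [0.2, -0.1, -0.9]
grip_width: 0.248
```

```bash
python3 -c "
from h import *
s=st()"
```

```text
t 5.9 ee [ 526.5 -223.5   79.8] X [-0.001  0.001 -1.   ] Y [ 0.96  -0.281 -0.001] F [ 0.25 -0.06 -0.91] T [-0.028  0.051 -0.004] g 23.3
```

>>> {"method": "servo_tool", "body": {
  "deltas": [
    [[10, -10, 0, 0, 0, 0, 0], [10, -20, 0, 0, 0, 0, 0], [10, -20, 0, 0, 0, 0, 0], [10, -20, 0, 0, 0, 0, 0], [10, -15, 0, 0, 0, 0, 0], [10, 0, 0, 0, 0, 0, 0], [10, 0, 0, 0, 0, 0, 0]]
  ]
}}

```text
clock: 6.48
ee_pos: [526.0, -223.3, 169.5]
orientation: [-0.423, -0.565, -0.425, 0.566]
ft_force: [0.6, -0.7, -0.5]
grip_width: 0.254
```

```bash
python3 -c "
from h import *
s=st(); plan([516,23,166],[.96,-.28])"
```

```text
t 6.48 ee [ 526.  -223.3  169.5] X [-0.002  0.002 -1.   ] Y [ 0.96  -0.28  -0.002] F [ 0.64 -0.66 -0.55] T [-0.081  0.089 -0.049] g 23.9
tool delta [   3.9  -78.7 -233.6] rotvec [-0.0005 -0.0008  0.0025] | [   3.5  -78.6 -233.7] (after turn)
```

>>> {"method": "servo_tool", "body": {
  "deltas": [
    [[10, 0, -8, -24, 0, 0, 0], [10, 0, -8, -24, 0, 0, 0], [10, 0, -8, -24, 0, 0, 0], [10, 0, -8, -24, 0, 0, 0], [10, 0, -8, -24, 0, 0, 0], [10, 0, -8, -24, 0, 0, 0], [10, 0, -8, -24, 0, 0, 0], [10, 0, -8, -24, 0, 0, 0], [10, 0, -8, -24, 0, 0, 0], [10, 0, -4, -12, 0, 0, 0], [10, 0, 0, 0, 0, 0, 0], [10, 0, 0, 0, 0, 0, 0]]
  ]
}}

```text
clock: 7.48
ee_pos: [508.4, 27.3, 157.6]
orientation: [-0.417, -0.561, -0.429, 0.572]
ft_force: [-0.7, -0.7, -1.4]
grip_width: 0.254
```

```bash
python3 -c "
from h import *
s=st(); plan([516,23,166],[.96,-.28])
for n in('scene','top'):
    p,d=snap(n);np.savez('/tmp/'+n+'1.npz',p=p,d=d)
    if n=='scene': a=p[90:310,200:500];save(cv2.resize(a,None,fx=2.6,fy=2.6,interpolation=cv2.INTER_CUBIC),'c4.png')
    else: save(cv2.resize(p[190:370,190:430],None,fx=3.2,fy=3.2,interpolation=cv2.INTER_CUBIC),'c5.png')
"
```

```text
t 7.48 ee [508.4  27.3 157.6] X [-0.022  0.005 -1.   ] Y [ 0.959 -0.284 -0.023] F [-0.67 -0.71 -1.37] T [-0.065  0.06  -0.062] g 23.8
tool delta [-8.6  8.3  1.9] rotvec [-0.0039  0.0019  0.0228] | [-8.4  8.5  2. ] (after turn)
```

View pics/c4.png

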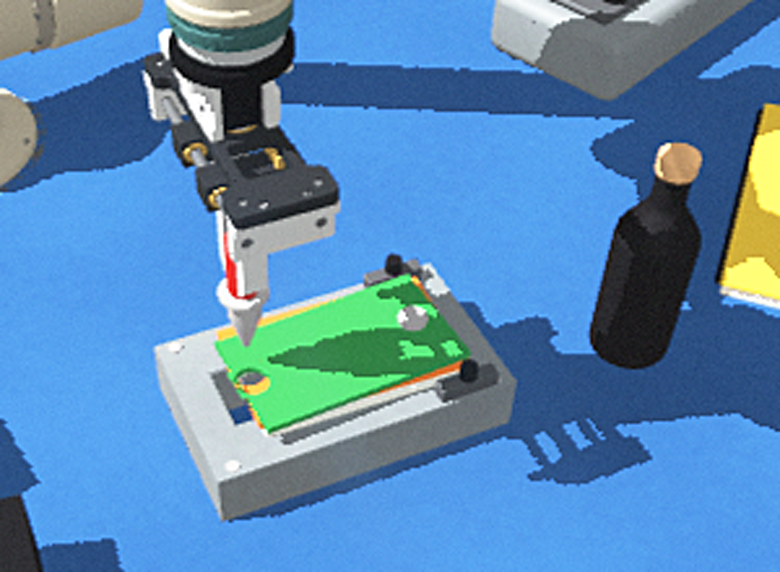

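>>> {"method": "servo_tool", "body": {
  "deltas": [
    [[10, -7, 8, 2, -0.004, 0.002, 0.023], [10, 0, 0, 0, 0, 0, 0], [10, 0, 0, 0, 0, 0, 0], [10, 0, 0, 0, 0, 0, 0]]
  ]
}}

```text
clock: 7.92
ee_pos: [517.4, 17.8, 165.1]
orientation: [0.424, 0.567, 0.421, -0.566]
ft_force: [0.6, 0.0, -2.4]
grip_width: 0.249
```

```bash
python3 -c "
from h import *
s=st(); r=rot(s).as_matrix(); tip=s['ee_pos']+r[:,0]*69.8; print('tip',tip.round(1))
p,d=snap('scene');np.savez('/tmp/scene2.npz',p=p,d=d)
c=manip.calibration('scene');K=np.array(c['intrinsics']);E=np.array(c['extrinsics'])
q=(tip-E[:3,3])@E[:3,:3];print('proj',(K@[q[0]/-q[2],-q[1]/-q[2],1]).round(1))
save(cv2.resize(p[170:260,260:390],None,fx=6,fy=6,interpolation=cv2.INTER_CUBIC),'c6.png')
"
```

```text
t 7.92 ee [517.4  17.8 165.1] X [ 0.003 -0.002 -1.   ] Y [ 0.958 -0.285  0.004] F [ 0.6   0.01 -2.38] T [-0.049  0.048 -0.006] g 23.4
tip [517.6  17.7  95.3]
proj [294.7 225.4   1. ]
```

View pics/c6.png

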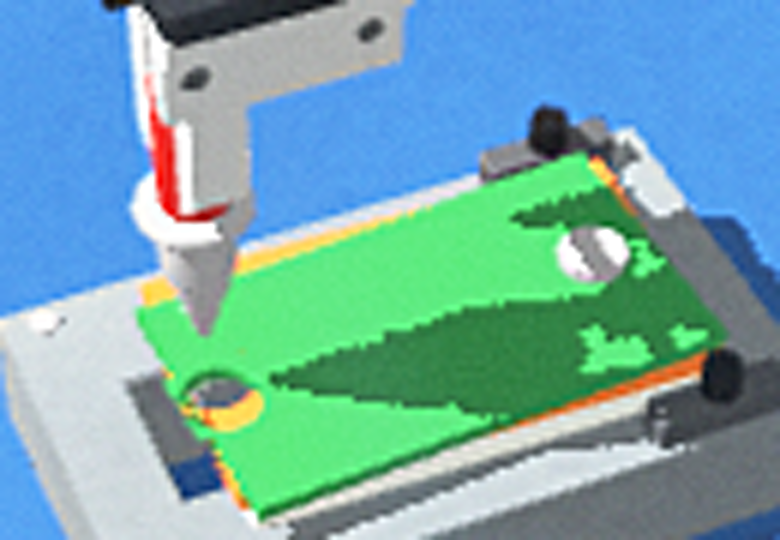

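```bash
python3 -c "
from h import *
print('tip seen',onz('scene',294.5,226.2,95.3).round(1))
print('tophole seen',onz('scene',297.7,236.5,70).round(1))
Z=np.load('/tmp/scene0.npz');p=Z['p'];P=cloud('scene',Z['d'])
h=cv2.cvtColor(p,cv2.COLOR_RGB2HSV).astype(int)
m=(h[...,1]<60)&(h[...,2]>110);m=m.astype(np.uint8);k,l,s,c=cv2.connectedComponentsWithStats(m)
i=l[212,359];print('rivet px',s[i],c[i],onz('scene',*c[i],74).round(1))
t=np.load('/tmp/top0.npz')['p'];print('top: tophole',onz('top',205+580/5,210+370/5,70).round(1),'rivet',onz('top',205+231/5,210+287/5,74).round(1))
# line-fit bed top edges in scene: z profile edges by depth
for n in('scene','top'):
  Z=np.load('/tmp/%s0.npz'%n);P=cloud(n,Z['d'])
  a=np.radians(73.7);ey=np.array([np.cos(a),np.sin(a)]);ex=np.array([ey[1],-ey[0]])
  b=(abs(P[...,2]-50)<2.5);q=P[b][:,:2]-[536,90];u=q@ex;v=q@ey
  for nm,A,B,w in(('x',u,v,1),('y',v,u,1)):
    lo=[];hi=[]
    for t0 in range(-60,61,10):
      g=A[(abs(B-t0)<5)&(abs(A)<140)]
      if len(g): lo.append(g.min());hi.append(g.max())
    print(n,nm,np.median(lo).round(1),np.median(hi).round(1), np.polyfit(range(len(lo)),lo,1)[0].round(2),np.polyfit(range(len(hi)),hi,1)[0].round(2))
"
```

```text
tip seen [519.   16.1  95.3]
tophole seen [525.7  17.5  70. ]
rivet px [353 208  12   9  91] [358.34065934 211.95604396] [554.8 153.8  74. ]
top: tophole [524.  20.  70.] rivet [555.2 157.4  74. ]
scene x -75.8 75.4 -0.01 0.05
scene y -127.5 122.4 0.01 0.08
top x -74.9 74.5 -0.04 -0.05
top y -123.9 125.7 0.02 -0.04
```

```bash
python3 -c "
from h import *
s=st(); plan([516,22,145],[.96,-.281])"
```

```text
t 7.97 ee [517.3  17.8 165. ] X [ 0.003 -0.002 -1.   ] Y [ 0.958 -0.285  0.003] F [-0.25  0.08 -1.52] T [-0.097  0.056  0.012] g 23.5
tool delta [20.  -2.5 -3.7] rotvec [-0.0048  0.0013 -0.0035] | [20.  -2.4 -3.7] (after turn)
```

>>> {"method": "servo_tool", "body": {
  "deltas": [
    [[10, 0, -2.5, -3.7, -0.005, 0.001, -0.003], [10, 0, 0, 0, 0, 0, 0], [10, 8, 0, 0, 0, 0, 0], [10, 7, 0, 0, 0, 0, 0], [10, 2, 0, 0, 0, 0, 0], [10, 0, 0, 0, 0, 0, 0], [10, 0, 0, 0, 0, 0, 0]]
  ]
}}

```text
clock: 8.55
ee_pos: [515.0, 22.1, 145.4]
orientation: [-0.424, -0.565, -0.424, 0.566]
ft_force: [0.6, 0.5, -0.9]
grip_width: 0.252
```

```bash
python3 -c "
from h import *
s=st(); plan([516,22,120],[.96,-.281])
p,d=snap('scene')
save(cv2.resize(p[170:260,260:390],None,fx=6,fy=6,interpolation=cv2.INTER_CUBIC),'c7.png')"
```

```text
t 8.55 ee [515.   22.1 145.4] X [-0.002  0.    -1.   ] Y [ 0.96  -0.281 -0.002] F [ 0.59  0.46 -0.93] T [-0.034  0.084 -0.003] g 23.7
tool delta [25.4  1.  -0.2] rotvec [-0.0002  0.0004  0.0018] | [25.4  1.  -0.2] (after turn)
```

View pics/c7.png

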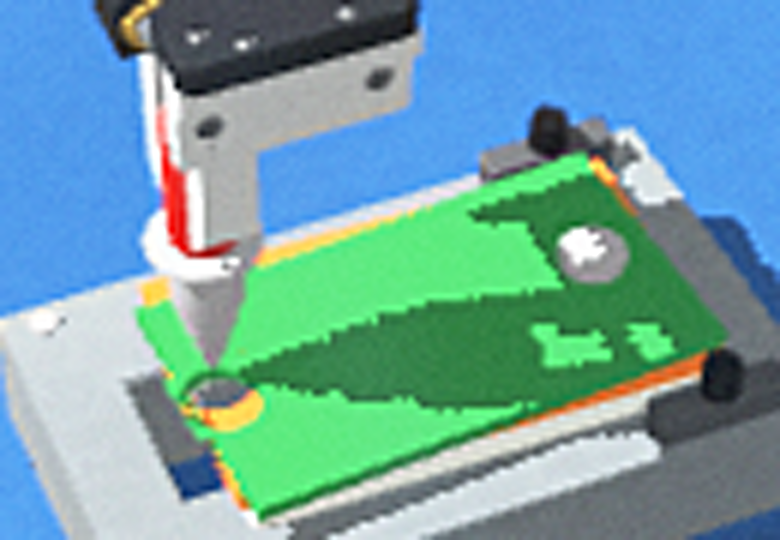

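>>> {"method": "servo_tool", "body": {
  "deltas": [
    [[10, 0, 1.5, 0, 0, 0, 0.002], [10, 4, 0, 0, 0, 0, 0], [10, 4, 0, 0, 0, 0, 0], [10, 3, 0, 0, 0, 0, 0], [10, 0, 0, 0, 0, 0, 0], [10, 0, 0, 0, 0, 0, 0]]
  ]
}}

```text
clock: 9.1
ee_pos: [517.1, 21.6, 133.6]
orientation: [0.424, 0.566, 0.424, -0.566]
ft_force: [-0.8, -0.6, -1.1]
grip_width: 0.25
```

```bash
python3 -c "
from h import *
s=st(); plan([516.5,22,126],[.96,-.281])"
```

```text
t 9.1 ee [517.1  21.6 133.6] X [ 0.001 -0.001 -1.   ] Y [ 0.96  -0.281  0.001] F [-0.84 -0.58 -1.08] T [-0.013  0.031 -0.035] g 23.5
tool delta [ 7.6 -0.7 -0.2] rotvec [-0.      0.0003 -0.0014] | [ 7.6 -0.6 -0.2] (after turn)
```

>>> {"method": "servo_tool", "body": {
  "deltas": [
    [[10, 2, -0.5, 0, 0, 0, 0], [10, 2, 0, 0, 0, 0, 0], [10, 0, 0, 0, 0, 0, 0]]
  ]
}}

```text
clock: 9.35
ee_pos: [516.6, 21.8, 129.3]
orientation: [0.424, 0.566, 0.423, -0.566]
ft_force: [0.2, -0.2, -0.9]
grip_width: 0.253
```

>>> {"method": "servo_tool", "body": {
  "deltas": [
    [[10, 2, 0, 0, 0, 0, 0], [10, 0, 0, 0, 0, 0, 0]]
  ]
}}

```text
clock: 9.52
ee_pos: [516.7, 21.7, 127.2]
orientation: [0.425, 0.566, 0.423, -0.566]
ft_force: [0.8, 0.3, -1.5]
grip_width: 0.254
```

>>> {"method": "servo_tool", "body": {
  "deltas": [
    [[10, 2, 0, 0, 0, 0, 0], [10, 0, 0, 0, 0, 0, 0]]
  ]
}}

```text
clock: 9.68
ee_pos: [517.2, 21.7, 125.2]
orientation: [0.425, 0.567, 0.423, -0.565]
ft_force: [0.3, -0.1, -1.5]
grip_width: 0.248
```

>>> {"method": "servo_tool", "body": {
  "deltas": [
    [[10, 2, 0, 0, 0, 0, 0], [10, 0, 0, 0, 0, 0, 0]]
  ]
}}

```text
clock: 9.85
ee_pos: [517.7, 21.6, 123.2]
orientation: [0.425, 0.567, 0.423, -0.565]
ft_force: [0.2, 0.9, -1.4]
grip_width: 0.249
```

>>> {"method": "servo_tool", "body": {
  "deltas": [
    [[10, 2, -0.7, 0, 0, 0, 0], [10, 0, 0, 0, 0, 0, 0]]
  ]
}}

```text
clock: 10.02
ee_pos: [518.0, 21.6, 121.4]
orientation: [0.426, 0.567, 0.422, -0.564]
ft_force: [0.7, 0.1, -1.6]
grip_width: 0.248
```

>>> {"method": "servo_tool", "body": {
  "deltas": [
    [[10, 1.5, 0, 0, 0, 0, 0], [10, 0, 0, 0, 0, 0, 0]]
  ]
}}

```text
clock: 10.18
ee_pos: [518.1, 21.6, 120.2]
orientation: [0.426, 0.567, 0.422, -0.564]
ft_force: [0.4, -0.3, -1.7]
grip_width: 0.249
```

>>> {"method": "servo_tool", "body": {
  "deltas": [
    [[10, 1.5, 0, 0, 0, 0, 0], [10, 0, 0, 0, 0, 0, 0]]
  ]
}}

```text
clock: 10.35
ee_pos: [518.2, 21.6, 119.0]
orientation: [0.426, 0.567, 0.422, -0.564]
ft_force: [0.7, -0.7, -1.8]
grip_width: 0.248
```

>>> {"method": "servo_tool", "body": {
  "deltas": [
    [[10, 1.5, 0, 0, 0, 0, 0], [10, 0, 0, 0, 0, 0, 0]]
  ]
}}

```text
clock: 10.52
ee_pos: [518.3, 21.5, 117.7]
orientation: [0.426, 0.568, 0.422, -0.564]
ft_force: [-0.2, 0.0, -0.6]
grip_width: 0.253
```

```bash
python3 -c "
from h import *
s=st(); plan([516.5,21.8,114],[.96,-.281])"
```

```text
t 10.52 ee [518.3  21.5 117.7] X [ 0.007 -0.002 -1.   ] Y [ 0.96  -0.281  0.007] F [-0.15  0.01 -0.65] T [-0.113  0.032 -0.065] g 23.8
tool delta [ 3.7 -1.8  0.2] rotvec [ 0.0001 -0.0005 -0.0075] | [ 3.7 -1.8  0.2] (after turn)
```

>>> {"method": "servo_tool", "body": {
  "deltas": [
    [[10, 1.5, -1.2, 0, 0, 0, -0.007], [10, 0, 0, 0, 0, 0, 0]]
  ]
}}

```text
clock: 10.68
ee_pos: [518.0, 21.6, 116.4]
orientation: [0.425, 0.566, 0.424, -0.565]
ft_force: [-0.6, -0.2, -0.9]
grip_width: 0.252
```

>>> {"method": "servo_tool", "body": {
  "deltas": [
    [[10, 1.5, 0, 0, 0, 0, 0], [10, 0, 0, 0, 0, 0, 0]]
  ]
}}

```text
clock: 10.85
ee_pos: [518.0, 21.6, 114.8]
orientation: [0.424, 0.566, 0.424, -0.565]
ft_force: [0.7, -0.9, 0.3]
grip_width: 0.252
```

>>> {"method": "servo_tool", "body": {
  "deltas": [
    [[10, 1.5, 0, 0, 0, 0, 0], [10, 0, 0, 0, 0, 0, 0]]
  ]
}}

```text
clock: 11.02
ee_pos: [518.0, 21.6, 113.3]
orientation: [0.424, 0.566, 0.424, -0.565]
ft_force: [0.6, -0.7, 0.2]
grip_width: 0.247
```

```bash
python3 -c "
from h import *
s=st(); plan([516.5,21.8,110],[.96,-.281])"
```

```text
t 11.02 ee [518.   21.6 113.3] X [ 0.002  0.    -1.   ] Y [ 0.96  -0.281  0.002] F [ 0.62 -0.72  0.21] T [-0.122  0.01   0.047] g 23.2
tool delta [ 3.3 -1.5  0.3] rotvec [ 0.0001 -0.0006 -0.0019] | [ 3.3 -1.5  0.2] (after turn)
```

>>> {"method": "servo_tool", "body": {
  "deltas": [
    [[10, 1.5, 0, 0, 0, 0, 0], [10, 0, 0, 0, 0, 0, 0]]
  ]
}}

```text
clock: 11.18
ee_pos: [518.0, 21.7, 111.7]
orientation: [0.424, 0.566, 0.424, -0.565]
ft_force: [0.7, 0.0, 0.6]
grip_width: 0.25
```

>>> {"method": "servo_tool", "body": {
  "deltas": [
    [[10, 1.5, 0, 0, 0, 0, 0], [10, 0, 0, 0, 0, 0, 0]]
  ]
}}

```text
clock: 11.35
ee_pos: [517.7, 21.8, 110.2]
orientation: [0.424, 0.566, 0.424, -0.565]
ft_force: [1.3, -0.6, -0.3]
grip_width: 0.255
```

>>> {"method": "servo_tool", "body": {
  "deltas": [
    [[10, 1.5, 0, 0, 0, 0, 0], [10, 0, 0, 0, 0, 0, 0]]
  ]
}}

```text
clock: 11.52
ee_pos: [517.5, 22.0, 108.7]
orientation: [0.424, 0.566, 0.424, -0.565]
ft_force: [0.1, -0.3, 0.3]
grip_width: 0.255
```

```bash
python3 -c "
from h import *
s=st(); plan([518,21.6,108],[.96,-.281])"
```

```text
t 11.52 ee [517.5  22.  108.7] X [ 0.001  0.001 -1.   ] Y [ 0.96  -0.281  0.001] F [ 0.12 -0.33  0.27] T [-0.114  0.037  0.002] g 24.0
tool delta [0.7 0.6 0.2] rotvec [ 0.     -0.001  -0.0009] | [0.7 0.6 0.2] (after turn)
```

>>> {"method": "servo_tool", "body": {
  "deltas": [
    [[10, 1.5, 0, 0, 0, 0, 0], [10, 0, 0, 0, 0, 0, 0]]
  ]
}}

```text
clock: 11.68
ee_pos: [517.2, 22.3, 107.4]
orientation: [0.424, 0.566, 0.424, -0.565]
ft_force: [-0.6, 0.4, 0.3]
grip_width: 0.25
```

>>> {"method": "servo_tool", "body": {
  "deltas": [
    [[10, 1.5, 0, 0, 0, 0, 0], [10, 0, 0, 0, 0, 0, 0]]
  ]
}}

```text
clock: 11.85
ee_pos: [517.0, 22.5, 106.0]
orientation: [0.424, 0.566, 0.424, -0.565]
ft_force: [-0.6, 0.2, 0.5]
grip_width: 0.255
```

>>> {"method": "servo_tool", "body": {
  "deltas": [
    [[10, 1.5, 0, 0, 0, 0, 0], [10, 0, 0, 0, 0, 0, 0]]
  ]
}}

```text
clock: 12.02
ee_pos: [516.7, 22.9, 104.4]
orientation: [0.423, 0.566, 0.424, -0.565]
ft_force: [0.4, 0.0, 0.3]
grip_width: 0.249
```

```bash
python3 -c "
from h import *
s=st(); plan([518,21.6,103],[.96,-.281])"
```

```text
t 12.02 ee [516.7  22.9 104.4] X [ 0.     0.002 -1.   ] Y [ 0.96  -0.281 -0.001] F [0.37 0.03 0.32] T [-0.039  0.098  0.041] g 23.4
tool delta [1.4 1.6 0.9] rotvec [-0.0004 -0.0022  0.0005] | [1.4 1.6 0.9] (after turn)
```

>>> {"method": "servo_tool", "body": {
  "deltas": [
    [[10, 1.5, 0, 0, 0, 0, 0], [10, 0, 0, 0, 0, 0, 0]]
  ]
}}

```text
clock: 12.18
ee_pos: [516.4, 23.2, 102.8]
orientation: [0.423, 0.567, 0.425, -0.566]
ft_force: [-0.1, -0.3, 0.6]
grip_width: 0.245
```

>>> {"method": "servo_tool", "body": {
  "deltas": [
    [[10, 1.5, 0, 0, 0, 0, 0], [10, 0, 0, 0, 0, 0, 0]]
  ]
}}

```text
clock: 12.35
ee_pos: [516.2, 23.6, 101.3]
orientation: [0.423, 0.567, 0.425, -0.566]
ft_force: [0.2, 0.2, 0.2]
grip_width: 0.25
```

```bash
python3 -c "
from h import *
s=st(); plan([518,21.6,103],[.96,-.281])"
```

```text
t 12.35 ee [516.2  23.6 101.3] X [-0.001  0.004 -1.   ] Y [ 0.96  -0.282 -0.002] F [0.24 0.23 0.18] T [0.094 0.175 0.026] g 23.5
tool delta [-1.7  2.3  1.4] rotvec [-0.0007 -0.0032  0.0019] | [-1.7  2.3  1.4] (after turn)
```

>>> {"method": "servo_tool", "body": {
  "deltas": [
    [[10, 1.5, 0, 0, 0, 0, 0], [10, 0, 0, 0, 0, 0, 0]]
  ]
}}

```text
clock: 12.52
ee_pos: [515.9, 23.9, 99.8]
orientation: [0.422, 0.567, 0.425, -0.566]
ft_force: [0.7, 0.5, 1.0]
grip_width: 0.25
```

>>> {"method": "servo_tool", "body": {
  "deltas": [
    [[10, 1.5, 0, 0, 0, 0, 0], [10, 0, 0, 0, 0, 0, 0]]
  ]
}}

```text
clock: 12.68
ee_pos: [515.7, 24.2, 98.4]
orientation: [0.422, 0.567, 0.425, -0.566]
ft_force: [-0.3, 1.3, 1.2]
grip_width: 0.253
```

```bash
python3 -c "
from h import *
s=st(); plan([516,23.6,103],[.96,-.281])"
```

```text
t 12.68 ee [515.7  24.2  98.4] X [-0.002  0.005 -1.   ] Y [ 0.959 -0.282 -0.003] F [-0.31  1.33  1.19] T [ 0.13   0.182 -0.064] g 23.8
tool delta [-4.6  0.5  0.4] rotvec [-0.001 -0.004  0.003] | [-4.6  0.5  0.4] (after turn)
```

>>> {"method": "servo_tool", "body": {
  "deltas": [
    [[10, 1.5, 0, -0.5, 0, -0.004, 0.002], [10, 0, 0, 0, 0, 0, 0]]
  ]
}}

```text
clock: 12.85
ee_pos: [515.4, 24.7, 96.9]
orientation: [-0.423, -0.566, -0.424, 0.567]
ft_force: [-0.2, 0.6, 0.9]
grip_width: 0.252
```

>>> {"method": "servo_tool", "body": {
  "deltas": [
    [[10, 1.2, 0, 0, 0, 0, 0], [10, 0, 0, 0, 0, 0, 0]]
  ]
}}

```text
clock: 13.02
ee_pos: [515.3, 25.0, 95.8]
orientation: [-0.423, -0.566, -0.424, 0.567]
ft_force: [-0.5, 0.1, 1.6]
grip_width: 0.249
```

```bash
python3 -c "
from h import *
s=st(); plan([516,23.6,103],[.96,-.281])"
```

```text
t 13.02 ee [515.3  25.   95.8] X [-0.002  0.    -1.   ] Y [ 0.959 -0.282 -0.002] F [-0.52  0.06  1.62] T [ 0.127  0.235 -0.025] g 23.4
tool delta [-7.2  1.   1.2] rotvec [-0.0012  0.0001  0.0018] | [-7.2  1.   1.2] (after turn)
```

>>> {"method": "servo_tool", "body": {
  "deltas": [
    [[10, 1.2, -0.3, -0.3, 0, 0, 0], [10, 0, 0, 0, 0, 0, 0]]
  ]
}}

```text
clock: 13.18
ee_pos: [515.2, 25.3, 94.8]
orientation: [-0.423, -0.566, -0.424, 0.566]
ft_force: [-0.7, 1.2, 1.9]
grip_width: 0.251
```

>>> {"method": "servo_tool", "body": {
  "deltas": [
    [[10, 1.2, 0, 0, 0, 0, 0], [10, 0, 0, 0, 0, 0, 0]]
  ]
}}

```text
clock: 13.35
ee_pos: [515.2, 25.6, 94.0]
orientation: [-0.423, -0.566, -0.424, 0.566]
ft_force: [0.6, 0.2, 1.4]
grip_width: 0.253
```

```bash
python3 -c "
from h import *
s=st(); plan([515,25,84],[.96,-.281])"
```

```text
t 13.35 ee [515.2  25.6  94. ] X [-0.001  0.    -1.   ] Y [ 0.959 -0.282 -0.001] F [0.61 0.23 1.35] T [0.131 0.224 0.009] g 23.8
tool delta [10.  -0.   0.6] rotvec [-0.0013 -0.      0.0014] | [10.  -0.   0.6] (after turn)
```

>>> {"method": "servo_tool", "body": {
  "deltas": [
    [[10, 1.2, 0, -0.3, 0, 0, 0], [10, 0, 0, 0, 0, 0, 0]]
  ]
}}

```text
clock: 13.52
ee_pos: [515.1, 25.9, 92.6]
orientation: [-0.423, -0.566, -0.424, 0.566]
ft_force: [-0.5, 1.0, -0.3]
grip_width: 0.253
```

>>> {"method": "servo_tool", "body": {
  "deltas": [
    [[10, 1.2, 0, -0.3, 0, 0, 0], [10, 0, 0, 0, 0, 0, 0]]
  ]
}}

```text
clock: 13.68
ee_pos: [515.2, 26.1, 91.1]
orientation: [-0.423, -0.566, -0.424, 0.567]
ft_force: [-0.8, 1.3, 2.4]
grip_width: 0.255
```

```bash
python3 -c "
from h import *
s=st(); plan([515,25,84],[.96,-.281])"
```

```text
t 13.68 ee [515.2  26.1  91.1] X [-0.002  0.    -1.   ] Y [ 0.959 -0.282 -0.002] F [-0.8   1.35  2.39] T [0.201 0.219 0.074] g 23.9
tool delta [7.1 0.2 1.1] rotvec [-0.0012  0.0003  0.0018] | [7.1 0.1 1.1] (after turn)
```

>>> {"method": "servo_tool", "body": {
  "deltas": [
    [[10, 1.2, 0, -0.2, 0, 0, 0], [10, 0, 0, 0, 0, 0, 0]]
  ]
}}

```text
clock: 13.85
ee_pos: [515.2, 26.1, 89.8]
orientation: [-0.423, -0.566, -0.424, 0.567]
ft_force: [-0.1, 1.0, 1.3]
grip_width: 0.25
```

>>> {"method": "servo_tool", "body": {
  "deltas": [
    [[10, 1.2, -0.2, -0.2, 0, 0, 0], [10, 0, 0, 0, 0, 0, 0]]
  ]
}}

```text
clock: 14.02
ee_pos: [515.2, 26.2, 88.5]
orientation: [-0.423, -0.566, -0.424, 0.567]
ft_force: [-0.6, 1.4, 2.0]
grip_width: 0.249
```

```bash
python3 -c "
from h import *
s=st(); plan([515,26,84],[.96,-.281])"
```

```text
t 14.02 ee [515.2  26.2  88.5] X [-0.002 -0.    -1.   ] Y [ 0.959 -0.282 -0.002] F [-0.56  1.43  1.97] T [0.204 0.284 0.011] g 23.4
tool delta [ 4.5 -0.1  0.3] rotvec [-0.0011  0.0008  0.0015] | [ 4.5 -0.1  0.3] (after turn)
```

>>> {"method": "servo_tool", "body": {
  "deltas": [
    [[10, 1.2, -0.2, -0.2, 0, 0, 0], [10, 0, 0, 0, 0, 0, 0]]
  ]
}}

```text
clock: 14.18
ee_pos: [515.2, 26.3, 87.3]
orientation: [-0.424, -0.566, -0.424, 0.567]
ft_force: [-0.4, 1.7, 2.1]
grip_width: 0.244
```

>>> {"method": "servo_tool", "body": {
  "deltas": [
    [[10, 1.2, 0, 0, 0, 0, 0], [10, 0, 0, 0, 0, 0, 0]]
  ]
}}

```text
clock: 14.35
ee_pos: [515.1, 26.3, 86.0]
orientation: [-0.424, -0.566, -0.424, 0.567]
ft_force: [-0.8, 0.5, 3.0]
grip_width: 0.252
```

>>> {"method": "servo_tool", "body": {
  "deltas": [
    [[10, 1.0, 0, 0, 0, 0, 0], [10, 0, 0, 0, 0, 0, 0]]
  ]
}}

```text
clock: 14.52
ee_pos: [515.2, 26.3, 84.9]
orientation: [-0.424, -0.566, -0.424, 0.567]
ft_force: [-0.9, 0.4, 2.2]
grip_width: 0.251
```

```bash
python3 -c "
from h import *
s=st(); plan([515,26,84],[.96,-.281])"
```

```text
t 14.52 ee [515.2  26.3  84.9] X [-0.001 -0.001 -1.   ] Y [ 0.959 -0.282 -0.001] F [-0.87  0.41  2.17] T [ 0.072  0.25  -0.008] g 23.6
tool delta [ 0.9 -0.1  0.3] rotvec [-0.0009  0.0011  0.001 ] | [ 0.9 -0.1  0.3] (after turn)
```

Now seat the collar: small pushes until the force steps up.

>>> {"method": "servo_tool", "body": {
  "deltas": [
    [[10, 0.8, 0, 0, 0, 0, 0], [10, 0, 0, 0, 0, 0, 0]]
  ]
}}

```text
clock: 14.68
ee_pos: [515.2, 26.3, 84.1]
orientation: [-0.424, -0.566, -0.424, 0.567]
ft_force: [-0.4, 0.5, 2.9]
grip_width: 0.251
```

>>> {"method": "servo_tool", "body": {
  "deltas": [
    [[10, 0.8, 0, 0, 0, 0, 0], [10, 0, 0, 0, 0, 0, 0]]
  ]
}}

```text
clock: 14.85
ee_pos: [515.2, 26.3, 83.5]
orientation: [-0.424, -0.566, -0.424, 0.567]
ft_force: [-1.0, 0.7, 3.9]
grip_width: 0.254
```

>>> {"method": "servo_tool", "body": {
  "deltas": [
    [[10, 0.8, 0, 0, 0, 0, 0], [10, 0, 0, 0, 0, 0, 0]]
  ]
}}

```text
clock: 15.02
ee_pos: [515.2, 26.3, 83.6]
orientation: [-0.424, -0.566, -0.424, 0.567]
ft_force: [-0.9, 1.0, 0.7]
grip_width: 0.253
```

```bash
python3 -c "
from h import *
s=st(); plan([515,26,84],[.96,-.281])"
```

```text
t 15.02 ee [515.2  26.3  83.6] X [-0.001 -0.001 -1.   ] Y [ 0.959 -0.282 -0.001] F [-0.88  1.05  0.75] T [ 0.027  0.236 -0.038] g 23.8
tool delta [-0.4 -0.1  0.3] rotvec [-0.0009  0.0011  0.0006] | [-0.4 -0.1  0.3] (after turn)
```

>>> {"method": "servo_tool", "body": {
  "deltas": [
    [[10, 1.3, 0, 0, 0, 0, 0]]
  ]
}}

```text
clock: 15.1
ee_pos: [515.3, 26.2, 83.2]
orientation: [-0.424, -0.566, -0.424, 0.566]
ft_force: [-4.1, -0.2, 18.1]
grip_width: 0.249
```

>>> {"method": "servo_tool", "body": {
  "deltas": [
    [[10, 1.3, 0, 0, 0, 0, 0]]
  ]
}}

```text
clock: 15.18
ee_pos: [515.3, 26.2, 83.2]
orientation: [-0.424, -0.566, -0.423, 0.566]
ft_force: [-4.2, 0.4, 16.0]
grip_width: 0.251
```

>>> {"method": "servo_tool", "body": {
  "deltas": [
    [[10, 0, 0, 0, 0, 0, 0], [10, 0, 0, 0, 0, 0, 0]]
  ]
}}

```text
clock: 15.35
ee_pos: [515.1, 26.3, 83.6]
orientation: [-0.424, -0.566, -0.423, 0.566]
ft_force: [-0.2, 0.1, 2.1]
grip_width: 0.25
```

```bash
python3 -c "
from h import *
s=st(); p,d=snap('scene')
save(cv2.resize(p[170:260,260:390],None,fx=6,fy=6,interpolation=cv2.INTER_CUBIC),'c8.png')"
```

```text
t 15.35 ee [515.1  26.3  83.6] X [ 0.    -0.001 -1.   ] Y [ 0.959 -0.282  0.001] F [-0.21  0.09  2.09] T [0.112 0.215 0.037] g 23.5
```

View pics/c8.png

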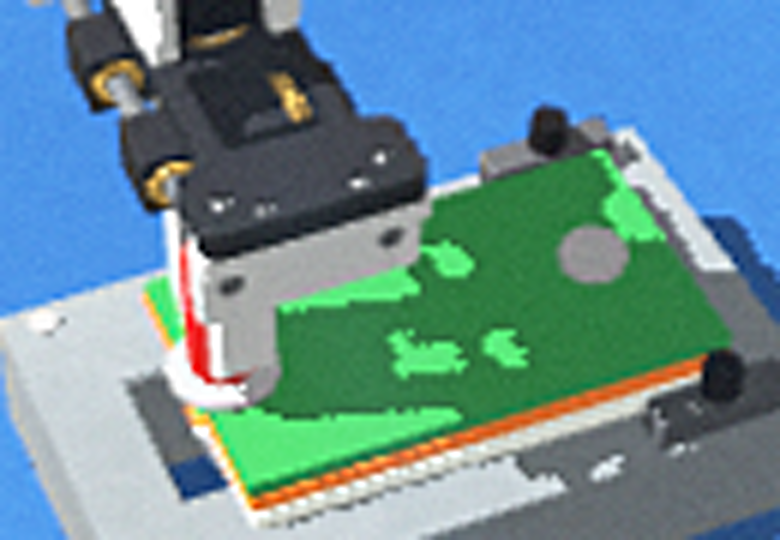

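The picture shows the collar down on the green board, at about (222,385) in the crop, with the boards lined up. The hard stop came at z ≈ 83.5, where I predicted 83.8. Next I let go and back off.

>>> {"method": "servo_tool", "body": {
  "deltas": [
    [[60, 0, 0, 0, 0, 0, 0], [60, 0, 0, 0, 0, 0, 0], [60, 0, 0, 0, 0, 0, 0], [60, 0, 0, 0, 0, 0, 0], [60, 0, 0, 0, 0, 0, 0], [60, -5, 0, 0, 0, 0, 0], [60, -15, 0, 0, 0, 0, 0], [60, -30, 0, 0, 0, 0, 0], [60, -30, 0, 0, 0, 0, 0], [60, -30, 0, 0, 0, 0, 0], [60, 0, 0, 0, 0, 0, 0], [60, 0, -30, 0, 0, 0, 0], [60, 0, -40, 0, 0, 0, 0], [60, 0, -40, 0, 0, 0, 0], [60, 0, -40, 0, 0, 0, 0], [60, 0, -30, 0, 0, 0, 0], [60, 0, 0, 0, 0, 0, 0], [60, 0, 0, 0, 0, 0, 0]]
  ]
}}

```text
clock: 16.9
ee_pos: [336.7, 77.1, 194.8]
orientation: [-0.424, -0.566, -0.423, 0.567]
ft_force: [0.4, -0.1, 0.8]
grip_width: 0.641
```

```bash
python3 -c "
from h import *
s=st()
for n in('scene','top'):
    p,d=snap(n);P=cloud(n,d);h=cv2.cvtColor(p,cv2.COLOR_RGB2HSV).astype(int)
    red=((h[...,0]<6)|(h[...,0]>174))&(h[...,1]>150)&(abs(P[...,0]-515)<60)&(abs(P[...,1]-25)<60)&(P[...,2]>75)
    q=P[red];t=q[q[:,2]>np.percentile(q[:,2],90)-8];print(n,'handle z95',np.percentile(q[:,2],[50,95]).round(1),t.mean(0).round(1))
    if n=='scene': a=p[100:460,100:480]; save(cv2.resize(a,None,fx=1.6,fy=1.6,interpolation=cv2.INTER_CUBIC),'c9.png')
"
```

```text
t 16.9 ee [336.7  77.1 194.8] X [-0.    -0.002 -1.   ] Y [ 0.959 -0.283  0.001] F [ 0.37 -0.12  0.77] T [-0.056  0.044  0.022] g 60.3
scene handle z95 [110.7 126.9] [516.9  22.6 124.8]
top handle z95 [125.6 128.6] [515.5  27.7 125.5]
```

View pics/c9.png

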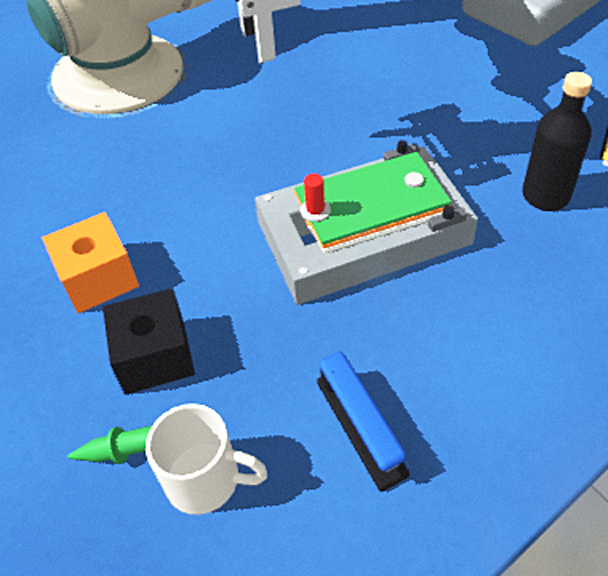

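```bash
python3 -c "
from h import *
print(manip.close_job())"
```

```text
the job is handed in; nothing more can be done
None
```

I took the bare-steel pin with the red handle out of the black stand and drove it through all three boards until the collar sat on the top board. I then let go, backed the arm off and handed the job in at about 17 s.

**Checks that passed:**
- **Seating:** the pin came to a hard stop with the TCP at about z = 83.5 mm, where I predicted 83.8. After letting go, both cameras put the handle top at about 125 mm (126 expected).
- **Final picture:** it shows the pin upright with the boards lined up. The mug is at the same pixels as at the start, and the flask and stapler look unmoved by eye.
- **Forces on the way in:** the wrist force stayed at about 4 N or less in the readings until the last push.

**What failed or disagreed:**
- **Over the 15 N guide:** my last push, to confirm the stop, read about 18 N and then 16 N at the wrist. That is under the 30 N at which the boards crack, and the picture shows no damage.
- **Cameras:** the two views differed by 3–5 mm in y. I settled it by comparing the pin's tip with the robot's own position.
- **Green look-alike pin:** it was leaning, or already falling, beside the stand in the first picture. It now lies on its side by the mug. I never reached for it and felt no contact, but I can't rule out a touch.

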